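# Present a sachet from the spring-return dispenser

### The arm

A 6-joint arm with a two-finger parallel gripper is mounted at the origin on a cart in front of the work surface, level with it; the furniture and walls round the work are solid. World frame = base frame: x ahead of the robot, y to its left, z up, the work surface at z = 0. Lengths are in m, angles in rad, forces in N, time in s.
With the tool pointing down it reaches from about 0.35 to 0.975 m from the base axis. Payload 4.9 kg.
Tool frame: the origin (TCP) lies between the finger pads, 19 mm behind the fingertips; this is the grasp point; z points along the fingers, y is the line along which they close (so a half turn about z gives the same grasp; the last joint's range is limited). The gripper opens to 85 mm and grips with 20 to 120 N. Pads are 22 mm wide; open, the fingers measure 114 mm over their backs; the gripper's body (76 mm by 85 mm) begins 54 mm behind the grasp point. The pads swing forward as they close: fully open they stand 13 mm farther back than shut.
Start: joints at [-1.379, 0.053, 1.613, -0, 1.476, -0.119], TCP at [0.191, -0.595, 0.25] pointing down, gripper open.
Joint ranges: [-3.01, 3.01], [-1.01, 2.22], [0.06, 2.58], [-1.02, 4.17], [0.09, 2.62], [-3.14, 3.14]. Speed limits (rad/s): [2.57, 2.57, 3.14, 3.14, 3.14, 3.14].

### API

Orientations are given as a rotation vector (axis times angle).
In Python, from station import ctrl gives the robot as it stands. The module is installed in compiled form; this text tells all that it offers.
- The arm moves only by the tool drive_tool, never from a script. Its argument "steps" is a list of rows, each an object with "translation": the shift along the tool's x, y, z normalised to -1 to 1, where 1 is 4 cm, a list of three; "angular": the turn, a rotation vector about the tool's x, y, z normalised to -1 to 1, where 1 is 8 degrees, a list of three; "gripper": the opening, from 0 (shut) to 1 (fully open). In form: [{"translation": [dx, dy, dz], "angular": [wx, wy, wz], "gripper": gripper}, ...]. A call has 1 to 8 rows; each row shifts and turns the commanded pose from where the row before left it, along the tool's axes as they then stand; what a row does not reach is not made up. A row lasts 1/8 s, in which the tool goes at most 62.5 mm and 10.7 degrees, less where a joint would pass 70% of its speed; a pose out of reach is approached as far as the arm can. A call with a number of a shift or a turn outside -1 to 1 is refused whole. A call with a gripper value outside its range is refused whole. The fingers move at their own pace and stop on an object; "force" is the grip in N (left out, the last holds). Time passes only in rows, so rows that do not move let the fingers close. It gives the time, the measured TCP pose, the force, the opening and the grip force at its end, in the units of the state.
- ctrl.get_obs(): the state, without advancing time (a new reading comes with each control period).
- ctrl.get_image(name): name is "scene" or "top" or "wrist"; returns a dict with "color" (400x640x3 uint8, red, green, blue), "depth" (400x640 float32, m along the optical axis (not along the pixel's ray), 0 where there is no reading), "fx", "fy", "cx", "cy" (pixels), "k1" (the pictures are not rectified: a ray, as slopes to the right and down, at radius r is drawn at 1 + k1 r^2 times it, then the intrinsics apply), "R" (3x3) and "t" (3): a world point X has camera coordinates R X + t. Camera axes: x right, y down, z forward; pixel columns grow to the right and rows downward; lengths in m; the calibration is good to about 2 mm. A picture is of the moment at which its call begins.
- ctrl.finish_job(): hands the job in; it is judged then, once.
The state is a dict: "t": time; "q": joint angles; "dq": joint speeds; "effort": joint torques, N m; "tool_pos": TCP position; "tool_rot": TCP orientation; "contact_force": force on the tool from outside, world axes, zero at the start; "wrist_torque": the same for the moment, N m; "opening": finger opening in m; "grip_force": force on a finger pad.
Only numpy, scipy, OpenCV 4.12 (cv2) and the standard library are available. Lean on these libraries where they do the work, as an engineer would, in place of code of your own. Each camera call takes 0.05 s, during which the arm holds its last target. There are 200 camera calls.

### The job

Get a sachet ready to be taken from the metal dispenser: first, with the tray still shut, press the loose steel cover on its roof down so that it sits level and flush in its recess. Then pull the spring-return tray out by its upright handle until the tray's pointer lines up with the upright blade of the mark clip on the rail, and finish while still holding it there by the handle, because it runs back if let go. Do not shift the mark clip or disturb the bottles and cups standing round the dispenser.

Things in the scene. Friction and masses are not known exactly. Their poses are not given: they have to be found in the camera images.
- dispenser: Fixed aluminium sachet dispenser. Origin: on the worktop under the housing's centre; z up; the tray comes out towards -x. Housing 130 (x) x 116 (y) x 70 mm high, x = -65 to 65 mm; in front, to x = -185 mm, a 10 mm thick apron with a low rail (top 22 mm) on each side. Roof recess 104 x 84 mm, 8 mm deep (floor z = 62, rim 70 mm).
- cover: Loose flat steel plate 100 (x) x 80 (y) x 8 mm, 0.16 kg, in the roof recess with 2 mm play. Origin: centre of underside; x as the dispenser's. Starts cocked 0.126 rad: -x edge on the recess floor, +x end 12 mm proud on a stiff strip that yields at 6 N and then stays down; press there with 10 to 20 N. Seated: top flush with the rim, origin 62 mm over the worktop, tilt 0.
- cover_raised_end (a point): Point on the cover's upper face where to press: on its centre line, 14 mm from its raised (+x) edge.
- tray: White tray with its handle. Axes as the dispenser's; its origin coincides with the dispenser's when shut (start) and moves with it along the dispenser's -x, at most 110 mm. A spring pulls it back: 3.6 N when shut, plus 0.9 N for each 10 mm (about 11 N at 80 mm).
- handle_grip (a point): Point to pinch from above: centre of the upright black grip tab on the tray near its front, 58 mm over the worktop, 13 mm under the tab's top. The tab is 14 mm thick (x, the pull direction) and 36 mm wide (y), on a 5 mm foot 22 x 44 mm whose underside is 15 mm over the worktop. Shut, it is 55 mm in front of the housing's face. Moves with the tray.
- pointer (a point): Middle of the 5 mm wide dark steel pointer bar that sticks out sideways from the tray (dispenser's +y side) over the rail, 25.5 mm over the worktop. It moves with the tray.
- mark (a point): The mark: middle plane of the dark upright blade (5 mm thick in x, 10 mm in y, top 42 mm high) of a stiff 16 mm steel clip on the outside of the +y rail, level with the pointer. Axes as the dispenser's. Starts 50 to 85 mm farther out (-x) than the pointer; the tray is at the mark when both have the same x in the dispenser's frame. The pointer passes beside the blade without touching.
- sachet: Sealed sachet block 32 x 62 x 8.5 mm lying loose in the tray's pocket, inside the housing at first; it rides out with the tray. Origin: centre of its underside.
- tray_pocket (a point): Centre of the floor of the tray pocket in which the sachet lies. Moves with the tray.
- dropper: Bystander: small white dropper bottle, 25 mm across, 78 mm high, loose. Origin: centre of its underside.
- needle_holder: Bystander: white needle holder, 31 mm across, 52 mm high, loose. Origin: centre of its underside.
- cup: Bystander: lidded specimen cup with white lid, 49 mm across, 58 mm high, loose. Origin: centre of its underside.
Not all that is in view belongs to the job. Leave any black look-alike of the cover alone.

How it is judged:
On the way, in this order (a step that is already met when the one before it is completed fails the run):
1. the cover is pressed level into its recess while the tray is still shut (angle between cover's own z axis and vertical below 0.025 rad and z of cover in the frame of dispenser between 0.058 and 0.064 m and x of pointer in the frame of dispenser above -0.095 m), for 0.2 s.
2. the tray is held by its handle with the pointer at the mark (x of pointer in the frame of mark between -0.006 and 0.006 m and contact force between the fingers and tray above 2 N and distance between the grasp point and handle_grip below 0.06 m), for 0.5 s.
At the end, for the whole second after the job is handed in: Cover level in its recess (tilt < 0.025 rad, origin 58 to 64 mm over the worktop); pointer within 6 mm of the mark along the pull, tray still (< 10 mm/s); fingers on the tray handle (TCP within 60 mm of its grip point) with > 2 N; sachet within 15 mm of its pocket's middle (all of step 2 and angle between cover's own z axis and vertical below 0.025 rad and z of cover in the frame of dispenser between 0.058 and 0.064 m and linear speed of tray below 0.01 m/s and distance between sachet and tray_pocket below 0.015 m); the arm keeps its last pose, push and grip.
It fails at once if the mark clip is shifted by more than 6 mm (distance of mark from where it was at the start of the episode above 0.006 m).
It fails at once if a bystander (dropper bottle, needle holder, cup) is shifted by more than 30 mm or knocked over (distance of any of dropper, needle_holder, cup from where it was at the start of the episode above 0.03 m or angle between any of dropper, needle_holder, cup's own z axis and vertical above 0.6 rad).
It also fails if it takes over 40 s, if anything falls off the work surface, if the arm or the gripper's body presses on something with over 40 N, if the wrist force passes 120 N, or if a joint passes its speed limit or range.

## Working session

There is one attempt and no reset: what is moved stays moved. The work goes in short steps, Python scripts to look and compute and a tool call to move; the robot and the scene stay as the last step left them, time stands still between calls to the robot, and variables do not carry over. Pictures are saved under pics/ and viewed, at most 10 in all, crops included, and the job is handed in when it is done.

Besides the shell and the picture viewer there is one more tool, called after ">>>" by a JSON object that holds its "fn" and its "kwargs", one argument or row to a line. drive_tool: Moves the arm, as the interface text tells. Its arguments: {"type":"object","properties":{"steps":{"type":"array"},"force":{"type":"number"}},"required":["steps"]}

```bash
mkdir -p pics; cat > h.py <<'E'
import numpy as np, cv2, pickle
from station import ctrl
def grab(n):
    im=ctrl.get_image(n); pickle.dump(im,open(n+'.pkl','wb')); return im
def load(n): return pickle.load(open(n+'.pkl','rb'))
def und(im,uv):
    K=np.array([[im['fx'],0,im['cx']],[0,im['fy'],im['cy']],[0,0,1.]])
    return cv2.undistortPoints(np.array(uv,float).reshape(-1,1,2),K,np.array([im['k1'],0,0,0.])).reshape(-1,2)
def onz(im,uv,z):
    R,t=np.array(im['R']),np.array(im['t']).ravel(); s=und(im,uv)
    d=np.c_[s,np.ones(len(s))]@R; c=-R.T@t
    return c+d*((z-c[2])/d[:,2])[:,None]
def cloud(im):
    v,u=np.mgrid[0:400,0:640]; s=und(im,np.stack([u,v],-1)); z=im['depth'].ravel()
    P=(np.c_[s,np.ones(len(s))]*z[:,None]-np.array(im['t']).ravel())@np.array(im['R'])
    P[z==0]=np.nan
    return P.reshape(400,640,3)
def save(im,name,box=None,k=1):
    c=im['color'][...,::-1]
    if box: c=c[box[1]:box[3],box[0]:box[2]]
    cv2.imwrite('pics/'+name,cv2.resize(c,None,fx=k,fy=k,interpolation=cv2.INTER_CUBIC))
E
python3 - <<'E'
from h import *
for n in('top','scene'):
    im=grab(n); save(im,n+'0.png'); print(n,-np.array(im['R']).T@np.array(im['t']).ravel())
print(ctrl.get_obs())
E
```

```text
top [0.3408254  0.09413956 1.17539828]
scene [ 0.31978916 -0.51233265  0.63798259]
{'t': 0.1, 'q': array([-1.37901866e+00,  5.32929462e-02,  1.61414886e+00,  2.86343492e-06,
        1.47603600e+00, -1.18985356e-01]), 'dq': array([ 0.00023636, -0.00044367, -0.0033991 ,  0.00065187,  0.0009413 ,
        0.00016828]), 'effort': array([-1.56108131e-04, -3.94908679e+01, -3.71361530e+01, -1.98456728e-04,
        3.92823436e-03, -1.22579101e-05]), 'tool_pos': array([ 0.19102288, -0.59453079,  0.24888932]), 'tool_rot': array([-3.10188326e+00, -4.85891551e-01,  1.03215978e-04]), 'contact_force': array([-0.55387224,  0.28164514,  0.35928439]), 'wrist_torque': array([-0.00539146,  0.02448097, -0.01269288]), 'grip_force': 0.0, 'opening': 0.08545164461783286}
```

View pics/top0.png

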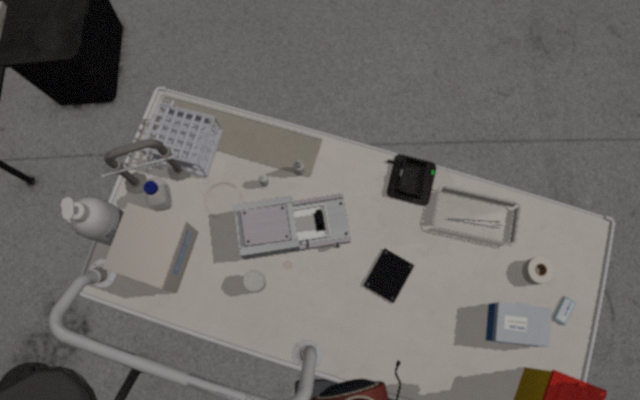

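View pics/scene0.png

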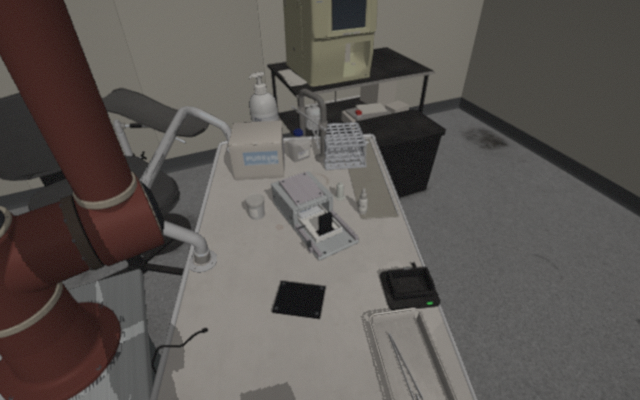

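The top view shows the housing at about (268,227), the black tab at (320,220) and the clip near (337,245). The cup is at (254,281), with the dropper and needle holder at (298,166) and (263,181). I'll zoom in and fit the geometry.

```bash
python3 - <<'E'
from h import *
im=load('top'); save(im,'top0z.png',(220,150,370,300),4)
s=load('scene'); save(s,'scene0z.png',(240,160,390,270),5)
P=cloud(im)
for uv in[(268,227),(320,220),(337,245),(254,281),(298,166),(263,181),(340,222),(200,330)]:
    print(uv,P[uv[1],uv[0]].round(3),onz(im,[uv],0).round(3))
# metal: points above 0.066..0.09 near the housing
m=(P[...,2]>.055)&(P[...,2]<.1); m[:180]=0;m[265:]=0;m[:,:225]=0;m[:,360:]=0
n,l,st,c=cv2.connectedComponentsWithStats(m.astype(np.uint8))
for i in range(1,n):
    if st[i,4]>20: 
        print(st[i],c[i]); q=P[l==i]; print(cv2.minAreaRect(q[:,:2].astype(np.float32)),np.percentile(q[:,2],[5,50,95]))
E
```

```text
(268, 227) [0.565 0.193 0.074] [[0.58 0.2  0.  ]]
(320, 220) [0.577 0.079 0.071] [[0.592 0.078 0.   ]]
(337, 245) [0.525 0.043 0.045] [[0.532 0.041 0.   ]]
(254, 281) [0.45  0.227 0.055] [[0.455 0.234 0.   ]]
(298, 166) [0.706 0.124 0.061] [[0.726 0.126 0.   ]]
(263, 181) [0.679 0.206 0.044] [[0.692 0.21  0.   ]]
(340, 222) [0.585 0.032 0.005] [[0.586 0.032 0.   ]]
(200, 330) [ 0.348  0.357 -0.   ] [[0.348 0.357 0.   ]]
[ 234  196   65   61 3082] [265.42959117 225.65055159]
((0.5709812045097351, 0.19952784478664398), (0.1175798773765564, 0.12904274463653564), 7.643327713012695) [0.06490196 0.07194402 0.08119327]
[315 209   9  17 110] [318.81818182 216.77272727]
((0.5859623551368713, 0.08139228075742722), (0.03556196019053459, 0.0142999067902565), 6.832175254821777) [0.05833168 0.06995822 0.07341322]
```

View pics/top0z.png

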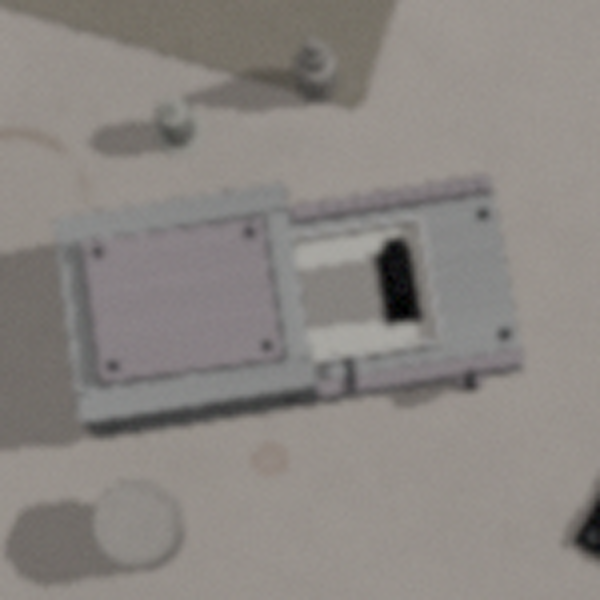

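View pics/scene0z.png

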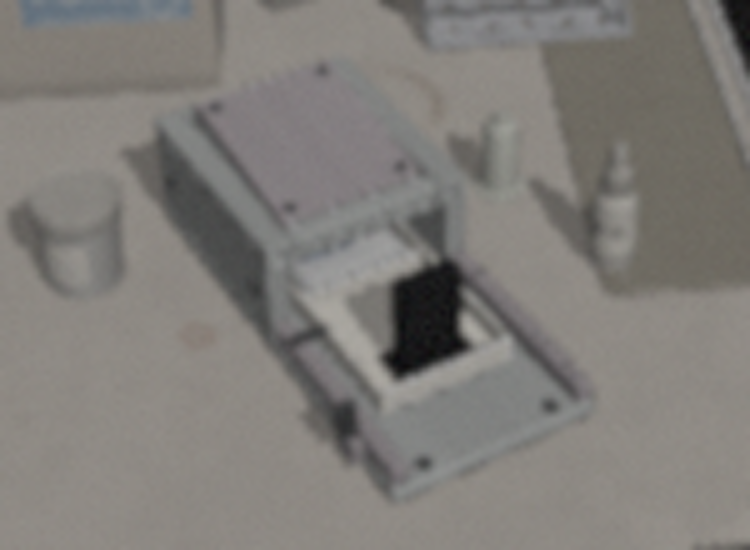

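```bash
cat >> h.py <<'E'
C0=np.array([.571,.1995]); TH=np.deg2rad(7.3)
U=np.array([np.sin(TH),-np.cos(TH)]); YD=np.array([-np.cos(TH),-np.sin(TH)])  # U=-xd
def disp(p): d=np.asarray(p)[...,:2]-C0; return np.stack([-d@U,d@YD],-1)
E
python3 - <<'E'
from h import *
im=load('top');P=cloud(im)
for n in('top','scene'):
    Q=cloud(load(n))
    m=(Q[...,2]>.1)&(Q[...,0]>.1)&(Q[...,0]<.45)&(Q[...,1]>-.3)&(Q[...,1]<.6)
    l,lab,st,c=cv2.connectedComponentsWithStats(m.astype(np.uint8))
    for i in range(1,l):
        if st[i,4]>30: q=Q[lab==i]; print(n,st[i],np.nanmin(q,0).round(3),np.nanmax(q,0).round(3))
D=disp(P); z=P[...,2]
# roof fit: side edges
roof=(z>.06)&(z<.09)&(abs(D[...,0])<.09)&(abs(D[...,1])<.08)
print('roof',np.percentile(D[roof],[1,99],axis=0).round(4))
tab=(z>.06)&(z<.08)&(D[...,0]<-.09)&(D[...,0]>-.15)&(abs(D[...,1])<.04); print('tab',D[tab].mean(0).round(4),tab.sum())
g=im['color'].astype(float).mean(2)
v,u=np.mgrid[0:400,0:640]
for h,name,ylo,yhi in((.028,'ptr',.035,.056),(.042,'blade',.054,.075),(.036,'blade',.054,.075)):
    W=disp(onz(im,np.stack([u,v],-1),h)).reshape(400,640,2)
    xs=np.arange(-.19,-.066,.003)
    M=(W[...,1]>ylo)&(W[...,1]<yhi)
    print(name,h,[(round(float(x)*1000),int(g[M&(abs(W[...,0]-x)<.0025)].min())) for x in xs if (M&(abs(W[...,0]-x)<.0025)).any()])
E
```

```text
top [141 281  27   9 138] [0.433 0.405 0.101] [0.45  0.457 0.128]
top [  61  328  214   72 2890] [0.216 0.179 0.156] [0.353 0.6   0.189]
top [288 354  28  46 588] [0.211 0.101 0.1  ] [0.293 0.154 0.17 ]
top [ 311  379   78   21 1209] [ 0.216 -0.025  0.208] [0.253 0.109 0.346]
scene [    0     0   195   278 23997] [ 0.1   -0.042  0.1  ] [0.353 0.599 0.579]
scene [229 138   7  15  60] [0.435 0.4   0.1  ] [0.45  0.447 0.124]
roof [[-0.0631 -0.0567]
 [ 0.0627  0.0579]]
tab [-0.119   0.0008] 102
ptr 0.028 [(-190, 144), (-187, 142), (-184, 131), (-181, 126), (-178, 102), (-175, 77), (-172, 86), (-169, 109), (-166, 127), (-163, 122), (-160, 122), (-157, 124), (-154, 121), (-151, 121), (-148, 118), (-145, 118), (-142, 125), (-139, 126), (-136, 127), (-133, 119), (-130, 118), (-127, 115), (-124, 120), (-121, 120), (-118, 120), (-115, 119), (-112, 119), (-109, 121), (-106, 121), (-103, 114), (-100, 112), (-97, 112), (-94, 128), (-91, 117), (-88, 83), (-85, 70), (-82, 70), (-79, 87), (-76, 113), (-73, 104), (-70, 99), (-67, 99)]
blade 0.042 [(-190, 145), (-187, 145), (-184, 139), (-181, 123), (
[... 263 characters left out ...]
6), (-112, 88), (-109, 92), (-106, 93), (-103, 94), (-100, 95), (-97, 95), (-94, 97), (-91, 101), (-88, 83), (-85, 70), (-82, 70), (-79, 83), (-76, 91), (-73, 89), (-70, 94), (-67, 79)]
blade 0.036 [(-190, 145), (-187, 145), (-184, 139), (-181, 123), (-178, 104), (-175, 103), (-172, 102), (-169, 97), (-166, 96), (-163, 96), (-160, 102), (-157, 95), (-154, 74), (-151, 58), (-148, 58), (-145, 72), (-142, 86), (-139, 86), (-136, 86), (-133, 84), (-130, 84), (-127, 87), (-124, 86), (-121, 86), (-118, 86), (-115, 86), (-112, 88), (-109, 92), (-106, 93), (-103, 94), (-100, 95), (-97, 95), (-94, 97), (-91, 101), (-88, 83), (-85, 74), (-82, 74), (-79, 83), (-76, 91), (-73, 89), (-70, 94), (-67, 90)]
```

>>> {"fn": "drive_tool", "kwargs": {
  "steps": [
    {"translation": [0,0,0],"angular": [0,0,1],"gripper": 0},
    {"translation": [0,0,0],"angular": [0,0,0.31],"gripper": 0},
    {"translation": [1,-1,0],"angular": [0,0,0],"gripper": 0},
    {"translation": [1,-1,0],"angular": [0,0,0],"gripper": 0},
    {"translation": [1,-1,0],"angular": [0,0,0],"gripper": 0},
    {"translation": [1,-1,0],"angular": [0,0,0],"gripper": 0},
    {"translation": [1,-1,0],"angular": [0,0,0],"gripper": 0},
    {"translation": [1,-1,0],"angular": [0,0,0],"gripper": 0}
  ]
}}

```text
t: 1.1
tool_pos: [0.3992, -0.3246, 0.2496]
tool_rot: [-3.135, -0.2, 0.0]
contact_force: [0.7, -0.5, 0.3]
opening: -0.0002
grip_force: 0.0
```

>>> {"fn": "drive_tool", "kwargs": {
  "steps": [
    {"translation": [0.8,-1,0],"angular": [0,0,0],"gripper": 0},
    {"translation": [0.8,-1,0],"angular": [0,0,0],"gripper": 0},
    {"translation": [0.8,-1,0],"angular": [0,0,0],"gripper": 0},
    {"translation": [0.8,-1,0],"angular": [0,0,0],"gripper": 0},
    {"translation": [0.8,-1,0],"angular": [0,0,0],"gripper": 0},
    {"translation": [0.8,-1,0],"angular": [0,0,0],"gripper": 0},
    {"translation": [0.6,-1,0],"angular": [0,0,0],"gripper": 0},
    {"translation": [0.4,-1,0],"angular": [0,0,0],"gripper": 0}
  ]
}}

```text
t: 2.1
tool_pos: [0.5882, 0.0222, 0.2493]
tool_rot: [-3.135, -0.201, 0.002]
contact_force: [0.7, -0.3, 0.6]
opening: -0.0
grip_force: 0.0
```

```bash
python3 - <<'E'
from h import *
o=ctrl.get_obs(); print(o['tool_pos'],o['tool_rot'],o['contact_force'])
im=grab('wrist'); save(im,'w1.png')
E
```

```text
[0.58817373 0.02219874 0.24928902] [-3.13501282e+00 -2.01231104e-01  1.57441869e-03] [ 0.69803793 -0.27240653  0.58696402]
```

View pics/w1.png

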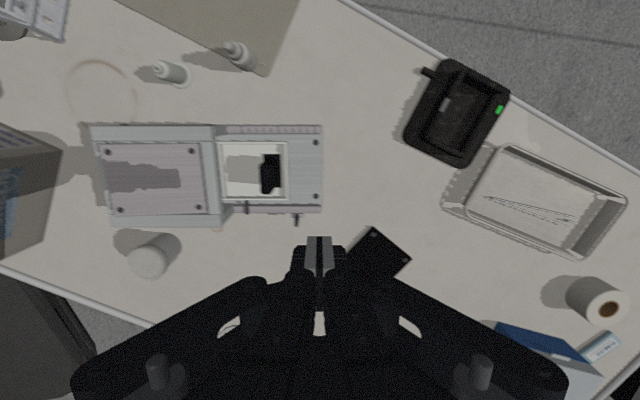

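The wrist picture shows the dispenser: cover at (155,178), tab at (270,175), pointer at about (247,208) and clip at (297,218). I'll measure again from here.

```bash
python3 - <<'E'
from h import *
im=load('wrist');P=cloud(im);D=disp(P);z=P[...,2]
roof=(z>.06)&(z<.09)&(abs(D[...,0])<.09)&(abs(D[...,1])<.08)
r=cv2.minAreaRect(P[roof][:,:2].astype(np.float32)); print(r); print('roof',np.percentile(D[roof],[.5,99.5],axis=0).round(4))
tab=(z>.06)&(z<.08)&(D[...,0]<-.09)&(D[...,0]>-.15)&(abs(D[...,1])<.04); print('tab',D[tab].mean(0).round(4),cv2.minAreaRect(P[tab][:,:2].astype(np.float32)))
for x in (-.045,-.02,0,.02,.035,.045): 
    m=roof&(abs(D[...,0]-x)<.003)&(abs(D[...,1])<.03); print('cover z at',x,np.median(z[m]).round(4))
g=im['color'].astype(float).mean(2); v,u=np.mgrid[0:400,0:640]
for h,name,ylo,yhi in((.028,'ptr',.044,.056),(.042,'blade',.06,.075)):
    W=disp(onz(im,np.stack([u,v],-1),h)).reshape(400,640,2)
    M=(W[...,1]>ylo)&(W[...,1]<yhi)
    for x0 in((-.084,),(-.150,)):
        xs=np.arange(x0[0]-.016,x0[0]+.016,.002)
        print(name,[(round(float(x)*1000),int(np.median(g[M&(abs(W[...,0]-x)<.0015)]))) for x in xs])
m=(g<60)&(D[...,0]<-.13)&(D[...,0]>-.17)&(D[...,1]>.05)&(D[...,1]<.09)&(z>.03); print('blade pts',D[m].mean(0) if m.any() else 0,m.sum(),D[m].min(0),D[m].max(0))
E
```

```text
((0.5695151090621948, 0.1993398368358612), (0.11625918745994568, 0.1321226805448532), 7.238278865814209)
roof [[-0.0654 -0.0565]
 [ 0.0642  0.0588]]
tab [-0.1203  0.0002] ((0.5849503874778748, 0.08096383512020111), (0.035281017422676086, 0.014716269448399544), 7.268084526062012)
cover z at -0.045 0.0707
cover z at -0.02 0.0737
cover z at 0 0.0763
cover z at 0.02 0.0787
cover z at 0.035 0.0806
cover z at 0.045 0.0818
ptr [(-100, 133), (-98, 133), (-96, 135), (-94, 133), (-92, 135), (-90, 134), (-88, 123), (-86, 97), (-84, 66), (-82, 66), (-80, 89), (-78, 106), (-76, 123), (-74, 131), (-72, 133), (-70, 134)]
ptr [(-166, 133), (-164, 133), (-162, 133), (-160, 134), (-158, 133), (-156, 132), (-154, 132), (-152, 133), (-150, 133), (-148, 133), (-146, 134), (-144, 133), (-142, 132), (-140, 133), (-138, 133), (-136, 134)]
blade [(-100, 151), (-98, 151), (-96, 152), (-94, 153), (-92, 152), (-90, 153), (-88, 152), (-86, 153), (-84, 152), (-82, 151), (-80, 151), (-78, 151), (-76, 152), (-74, 151), (-72, 151), (-70, 152)]
blade [(-166, 152), (-164, 152), (-162, 152), (-160, 151), (-158, 152), (-156, 151), (-154, 148), (-152, 130), (-150, 93), (-148, 113), (-146, 135), (-144, 151), (-142, 153), (-140, 152), (-138, 153), (-136, 153)]
blade pts [-0.149633    0.06083818] 10 [-0.15070778  0.05956774] [-0.14883453  0.06467154]
```

>>> {"fn": "drive_tool", "kwargs": {
  "steps": [
    {"translation": [0.12,-1,0],"angular": [0,0,0],"gripper": 0},
    {"translation": [0,-1,0],"angular": [0,0,0],"gripper": 0},
    {"translation": [0,-1,0],"angular": [0,0,0],"gripper": 0},
    {"translation": [0,-1,0.5],"angular": [0,0,0],"gripper": 0},
    {"translation": [0,-1,0.7],"angular": [0,0,0],"gripper": 0},
    {"translation": [0,-0.28,1],"angular": [0,0,0],"gripper": 0},
    {"translation": [0,0,0.8],"angular": [0,0,0],"gripper": 0},
    {"translation": [0,0,0.2],"angular": [0,0,0],"gripper": 0}
  ]
}}

```text
t: 3.15
tool_pos: [0.5635, 0.2302, 0.1186]
tool_rot: [3.134, 0.201, -0.009]
contact_force: [-0.5, 0.1, -0.7]
opening: -0.0001
grip_force: 0.0
```

>>> {"fn": "drive_tool", "kwargs": {
  "steps": [
    {"translation": [0,0,0.35],"angular": [0,0,0],"gripper": 0},
    {"translation": [0,0,0.1],"angular": [0,0,0],"gripper": 0},
    {"translation": [0,0,0.07],"angular": [0,0,0],"gripper": 0}
  ]
}}

```text
t: 3.52
tool_pos: [0.5664, 0.2306, 0.102]
tool_rot: [-3.135, -0.2, -0.002]
contact_force: [0.4, 0.0, -0.3]
opening: 0.0002
grip_force: 0.0
```

>>> {"fn": "drive_tool", "kwargs": {
  "steps": [
    {"translation": [0,0,0.07],"angular": [0,0,0],"gripper": 0},
    {"translation": [0,0,0.05],"angular": [0,0,0],"gripper": 0},
    {"translation": [0,0,0.05],"angular": [0,0,0],"gripper": 0}
  ]
}}

```text
t: 3.9
tool_pos: [0.5664, 0.2311, 0.0958]
tool_rot: [-3.134, -0.201, -0.003]
contact_force: [-0.8, 0.8, 4.4]
opening: 0.0002
grip_force: 2.5
```

>>> {"fn": "drive_tool", "kwargs": {
  "steps": [
    {"translation": [0,0,0.06],"angular": [0,0,0],"gripper": 0},
    {"translation": [0,0,0.06],"angular": [0,0,0],"gripper": 0}
  ]
}}

```text
t: 4.15
tool_pos: [0.5663, 0.2315, 0.091]
tool_rot: [-3.133, -0.201, -0.003]
contact_force: [-1.9, 2.1, 5.2]
opening: 0.0
grip_force: 2.7
```

>>> {"fn": "drive_tool", "kwargs": {
  "steps": [
    {"translation": [0,0,0.04],"angular": [0,0,0],"gripper": 0},
    {"translation": [0,0,0.03],"angular": [0,0,0],"gripper": 0}
  ]
}}

```text
t: 4.4
tool_pos: [0.5663, 0.2317, 0.0887]
tool_rot: [-3.133, -0.201, -0.002]
contact_force: [-4.3, 0.8, 11.0]
opening: 0.0
grip_force: 5.8
```

>>> {"fn": "drive_tool", "kwargs": {
  "steps": [
    {"translation": [0,0,0.02],"angular": [0,0,0],"gripper": 0},
    {"translation": [0,0,0],"angular": [0,0,0],"gripper": 0},
    {"translation": [0,0,0],"angular": [0,0,0],"gripper": 0}
  ]
}}

```text
t: 4.78
tool_pos: [0.5663, 0.2317, 0.0887]
tool_rot: [-3.133, -0.201, -0.002]
contact_force: [-3.6, 1.1, 11.7]
opening: -0.0002
grip_force: 5.6
```

>>> {"fn": "drive_tool", "kwargs": {
  "steps": [
    {"translation": [0,0,-0.5],"angular": [0,0,0],"gripper": 0},
    {"translation": [0,0,-1],"angular": [0,0,0],"gripper": 0},
    {"translation": [0,0.5,-0.5],"angular": [0,0,0],"gripper": 0.5},
    {"translation": [0,1,0],"angular": [0,0,0],"gripper": 0.5},
    {"translation": [0,1,0],"angular": [0,0,0],"gripper": 0.5},
    {"translation": [0,1,0],"angular": [0,0,0],"gripper": 0.5},
    {"translation": [0,0.3,0],"angular": [0,0,0],"gripper": 0.5},
    {"translation": [0,0,0],"angular": [0,0,0],"gripper": 0.5}
  ]
}}

```text
t: 5.78
tool_pos: [0.585, 0.0789, 0.166]
tool_rot: [-3.135, -0.198, 0.0]
contact_force: [-0.0, -0.2, -0.3]
opening: 0.0426
grip_force: 0.0
```

```bash
cat > chk.py <<'E'
from h import *
import sys
o=ctrl.get_obs(); print(o['t'],o['tool_pos'],o['opening'],o['grip_force'],'tcp disp',disp(o['tool_pos']))
for n in ('wrist','top'):
    im=grab(n);P=cloud(im);D=disp(P);z=P[...,2]
    roof=(z>.06)&(z<.09)&(abs(D[...,1])<.03)
    print(n,'cover z',[(x,np.median(z[roof&(abs(D[...,0]-x)<.003)]).round(4)) for x in(-.045,-.02,0,.02,.035,.045)])
    g=im['color'].astype(float).mean(2); v,u=np.mgrid[0:400,0:640]
    for h,name,ylo,yhi,lo,hi in((.028,'ptr',.042,.055,-.17,-.075),(.042,'blade',.06,.072,-.165,-.135)):
        W=disp(onz(im,np.stack([u,v],-1),h)).reshape(400,640,2)
        M=(W[...,1]>ylo)&(W[...,1]<yhi)&(W[...,0]>lo)&(W[...,0]<hi)
        x=W[M][:,0]; w=np.clip(np.percentile(g[M],60)-18-g[M],0,None); print(n,name,'x',(x*w).sum()/w.sum(),'sd',np.sqrt((w*(x-(x*w).sum()/w.sum())**2).sum()/w.sum()))
if len(sys.argv)>1: save(load('wrist'),sys.argv[1])
E
python3 chk.py w2.png
```

```text
5.775 [0.58504272 0.07886944 0.16597585] 0.0426345461422607 0.0 tcp disp [-0.12143712  0.00139898]
wrist cover z [(-0.045, np.float64(0.0702)), (-0.02, np.float64(0.0701)), (0, np.float64(0.07)), (0.02, np.float64(0.07)), (0.035, np.float64(0.0701)), (0.045, np.float64(0.07))]
wrist ptr x -0.11772014751946865 sd 0.03419960434374848
wrist blade x -0.158104816544018 sd 0.006195478683214675
top cover z [(-0.045, np.float64(0.0691)), (-0.02, np.float64(0.0703)), (0, np.float64(0.0696)), (0.02, np.float64(0.0699)), (0.035, np.float64(0.0703)), (0.045, np.float64(0.0697))]
top ptr x -0.07878000215126181 sd 0.0
top blade x nan sd nanchk.py:12: RuntimeWarning: invalid value encountered in scalar divide
  x=W[M][:,0]; w=np.clip(np.percentile(g[M],60)-18-g[M],0,None); print(n,name,'x',(x*w).sum()/w.sum(),'sd',np.sqrt((w*(x-(x*w).sum()/w.sum())**2).sum()/w.sum()))
```

View pics/w2.png

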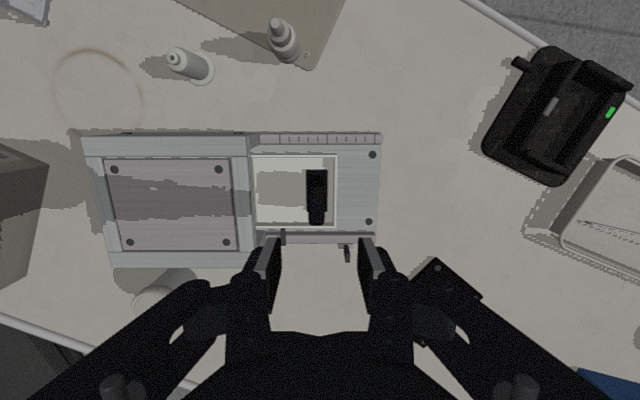

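>>> {"fn": "drive_tool", "kwargs": {
  "steps": [
    {"translation": [0.03,-0.03,1],"angular": [0,0,0],"gripper": 0.5},
    {"translation": [0,0,1],"angular": [0,0,0],"gripper": 0.5},
    {"translation": [0,0,0.5],"angular": [0,0,0],"gripper": 0.5},
    {"translation": [0,0,0.18],"angular": [0,0,0],"gripper": 0.5},
    {"translation": [0,0,0],"angular": [0,0,0],"gripper": 0.5}
  ]
}}

```text
t: 6.5
tool_pos: [0.5866, 0.0816, 0.0595]
tool_rot: [3.135, 0.202, 0.001]
contact_force: [-0.1, 0.2, 0.1]
opening: 0.0424
grip_force: 0.0
```

>>> {"fn": "drive_tool", "kwargs": {
  "steps": [
    {"translation": [0,0,0],"angular": [0,0,0],"gripper": 0},
    {"translation": [0,0,0],"angular": [0,0,0],"gripper": 0},
    {"translation": [0,0,0],"angular": [0,0,0],"gripper": 0},
    {"translation": [0,0,0],"angular": [0,0,0],"gripper": 0},
    {"translation": [0,0,0],"angular": [0,0,0],"gripper": 0}
  ],
  "force": 50
}}

```text
t: 7.12
tool_pos: [0.5873, 0.0817, 0.0606]
tool_rot: [-3.134, -0.2, -0.004]
contact_force: [-0.9, 2.3, 5.9]
opening: 0.0132
grip_force: 50.1
```

>>> {"fn": "drive_tool", "kwargs": {
  "steps": [
    {"translation": [0,0.2,0],"angular": [0,0,0],"gripper": 0},
    {"translation": [0,0.25,0],"angular": [0,0,0],"gripper": 0},
    {"translation": [0,0.25,0],"angular": [0,0,0],"gripper": 0},
    {"translation": [0,0.25,0],"angular": [0,0,0],"gripper": 0},
    {"translation": [0,0.25,0],"angular": [0,0,0],"gripper": 0},
    {"translation": [0,0.25,0],"angular": [0,0,0],"gripper": 0},
    {"translation": [0,0.17,0],"angular": [0,0,0],"gripper": 0},
    {"translation": [0,0,0],"angular": [0,0,0],"gripper": 0}
  ]
}}

```text
t: 8.12
tool_pos: [0.5952, 0.0185, 0.0606]
tool_rot: [-3.132, -0.2, -0.003]
contact_force: [-1.3, 9.7, 6.8]
opening: 0.0134
grip_force: 50.2
```

```bash
python3 chk.py w3.png 2>/dev/null; python3 - <<'E'
from h import *
save(load('top'),'t3.png',(220,150,370,300),4)
E
```

```text
8.125 [0.59524763 0.01851224 0.06059284] 0.0134058204954947 50.209205746650696 tcp disp [-0.18260177 -0.00105395]
wrist cover z [(-0.045, np.float64(0.0701)), (-0.02, np.float64(0.0698)), (0, np.float64(nan)), (0.02, np.float64(nan)), (0.035, np.float64(nan)), (0.045, np.float64(nan))]
wrist ptr x -0.13230119504154148 sd 0.027416659016777502
wrist blade x -0.15264896408499287 sd 0.007904116485238281
top cover z [(-0.045, np.float64(0.0706)), (-0.02, np.float64(0.07)), (0, np.float64(0.0701)), (0.02, np.float64(0.0696)), (0.035, np.float64(0.07)), (0.045, np.float64(0.0703))]
top ptr x -0.14342151537653972 sd 0.015593589131911771
top blade x nan sd nan
```

View pics/w3.png

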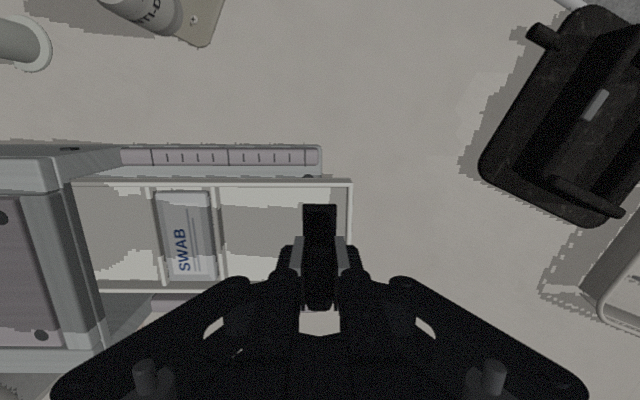

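View pics/t3.png

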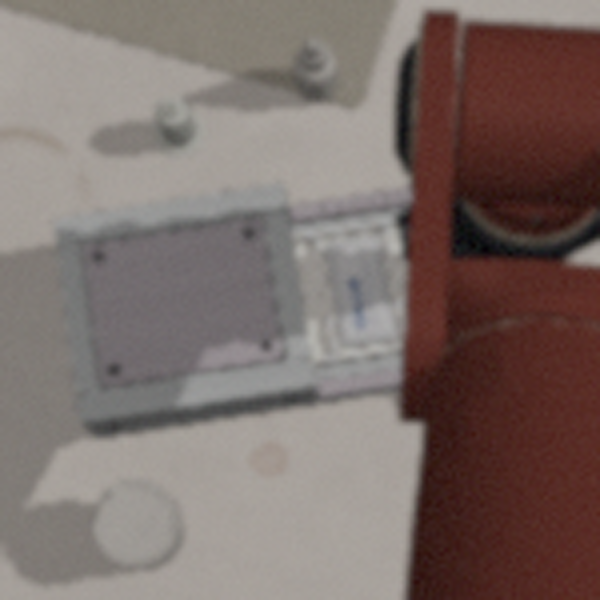

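The wrist and top views show the tray out and the sachet riding in its pocket. The pointer and clip are hidden by the gripper in both. Going by arm travel about 2.8 mm remain; I'll add that and check in the scene camera.

>>> {"fn": "drive_tool", "kwargs": {
  "steps": [
    {"translation": [0,0.07,0],"angular": [0,0,0],"gripper": 0},
    {"translation": [0,0,0],"angular": [0,0,0],"gripper": 0},
    {"translation": [0,0,0],"angular": [0,0,0],"gripper": 0}
  ]
}}

```text
t: 8.6
tool_pos: [0.5955, 0.0163, 0.0606]
tool_rot: [-3.131, -0.2, -0.003]
contact_force: [-1.0, 8.4, 7.0]
opening: 0.0135
grip_force: 50.2
```

```bash
python3 - <<'E'
from h import *
o=ctrl.get_obs(); print(o['tool_pos'],disp(o['tool_pos']))
save(grab('scene'),'s4.png',(270,190,370,265),8)
E
```

```text
[0.59554497 0.01625031 0.06058968] [-0.18488314 -0.00106147]
```

View pics/s4.png

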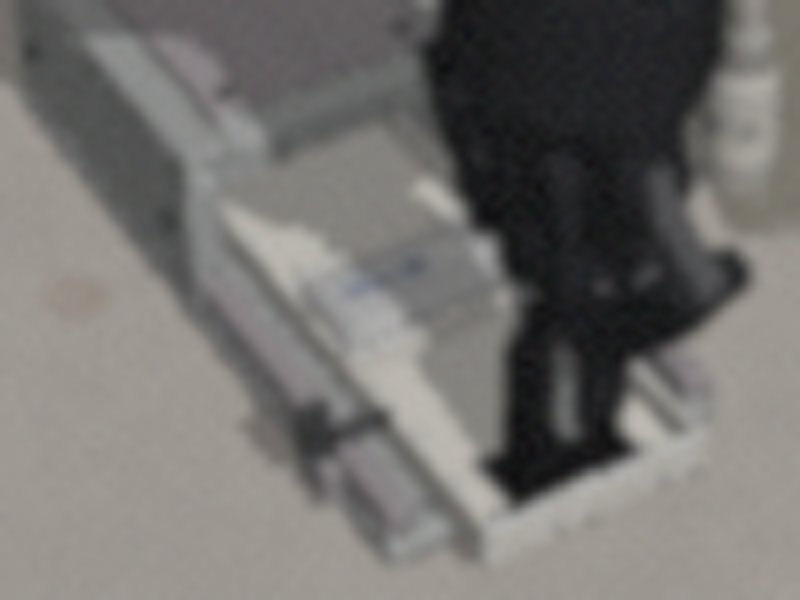

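The scene crop shows the pointer bar, (335–385, 415–435), running level into the clip blade at (315,425). A numeric check follows.

```bash
python3 - <<'E'
from h import *
im=load('scene'); g=im['color'].astype(float).mean(2); v,u=np.mgrid[0:400,0:640]
for h,name,ylo,yhi in((.028,'ptr',.043,.052),(.041,'bladetop',.058,.068),(.034,'blademid',.058,.068)):
    W=disp(onz(im,np.stack([u,v],-1),h)).reshape(400,640,2); M=(W[...,1]>ylo)&(W[...,1]<yhi)
    print(name,[(round(float(x)*1000),int(np.median(g[k])),int(k.sum())) for x in np.arange(-.174,-.12,.003) for k in [M&(abs(W[...,0]-x)<.003)] if k.any()])
E
```

```text
ptr [(-174, 132, 7), (-171, 132, 7), (-168, 134, 8), (-165, 134, 8), (-162, 132, 6), (-159, 125, 5), (-156, 103, 7), (-153, 78, 9), (-150, 78, 8), (-147, 104, 6), (-144, 120, 6), (-141, 126, 6), (-138, 126, 6), (-135, 130, 6), (-132, 130, 7), (-129, 130, 8), (-126, 135, 7), (-123, 136, 6)]
bladetop [(-174, 121, 9), (-171, 120, 9), (-168, 105, 7), (-165, 73, 8), (-162, 65, 9), (-159, 60, 7), (-156, 60, 7), (-153, 66, 9), (-150, 73, 9), (-147, 94, 8), (-144, 117, 7), (-141, 123, 6), (-138, 121, 8), (-135, 124, 10), (-132, 130, 9), (-129, 128, 7), (-126, 127, 6), (-123, 126, 7)]
blademid [(-174, 109, 7), (-171, 115, 9), (-168, 118, 10), (-165, 116, 9), (-162, 94, 8), (-159, 63, 8), (-156, 55, 8), (-153, 56, 8), (-150, 57, 8), (-147, 62, 8), (-144, 71, 8), (-141, 83, 7), (-138, 94, 7), (-135, 95, 8), (-132, 95, 8), (-129, 100, 7), (-126, 100, 7), (-123, 105, 8)]
```

>>> {"fn": "drive_tool", "kwargs": {
  "steps": [
    {"translation": [0,0,0],"angular": [0,0,0],"gripper": 0},
    {"translation": [0,0,0],"angular": [0,0,0],"gripper": 0},
    {"translation": [0,0,0],"angular": [0,0,0],"gripper": 0},
    {"translation": [0,0,0],"angular": [0,0,0],"gripper": 0},
    {"translation": [0,0,0],"angular": [0,0,0],"gripper": 0},
    {"translation": [0,0,0],"angular": [0,0,0],"gripper": 0}
  ]
}}

```text
t: 9.4
tool_pos: [0.5956, 0.0163, 0.0606]
tool_rot: [-3.132, -0.2, -0.003]
contact_force: [-2.3, 9.1, 7.0]
opening: 0.0134
grip_force: 50.2
```

```bash
python3 -c "
from h import *
print(disp(ctrl.get_obs()['tool_pos'])); print(ctrl.finish_job())"
```

```text
[-0.18484936 -0.0010801 ]
the job is handed in; nothing more can be done
None
```

The job is handed in at about 9.4 s, though the hand-in returned no verdict: the cover measured flush, and the tray is held by its handle at 50 N grip with the pointer within about 1–2 mm of the mark by my measurements.

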